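# Walk the bench power supply home in its tray and lock it

## Task

Walk the heavy grey power supply forward along its tray, away from the robot, with small alternating pushes on its two rear corner bumpers, keeping it nearly straight and never pushing on the fan or mains inlet between them, until its front sits squarely against both rubber stops, and press it firmly but not hard against them for a moment. Then swing the red catch round until it bears on the back of the right bumper, and let go. Leave everything else on the bench where it is.

Things in the scene. Friction and masses are not known exactly. Their poses are not given: they have to be found in the camera images.
- tray: Fixed blue steel tray, 375 mm (x) by 310 mm (y), sheet 4 mm thick; place and yaw vary. x axis along the supply's travel, away from the robot, y left, z up; origin on the bench surface, in the middle of its width. Side flanges 16 mm above the bench at y = +-123 mm. Near its far end a slotted stop bar carries two black rubber stops, 28 mm wide, at y = +-65 mm, 6 to 26 mm above the bench
- psu: Loose power supply on four hard feet: grey case, dark front panel away from the robot. Case 170 (x) x 190 (y) mm, top 72 mm above the tray sheet. Origin under the feet, below the case's middle; x to its front, y left. The stop bar's setting is not measured: home, this origin is at tray x = 38 to 52 mm, to be found by feel. Never turn it over 12 degrees out of line or tip it
- psu_rear: Fan guard (left of middle) and mains inlet (right of middle) on the supply's back panel, between y = -50 and 44 mm, standing 10 mm proud of it and so 15 mm deeper than the bumpers' faces. They must not be pushed. Same origin and axes as the supply
- rear_left (a point): Where to push: middle of the left rear bumper's rear face, at supply (-110, 83, 39) mm. Bumper 24 mm wide, 25 mm deep, 10 to 68 mm above the tray sheet. Supply 2.2 to 3.6 kg, left half the heavier; one corner slides at 4 to 12 N, differing from run to run. Home, press a corner with 5 N or so more than that, never over 30 N (40 N on a stop); hitting at over 30 mm/s is too hard
- rear_right (a point): Where to push: middle of the right rear bumper's rear face, at supply (-110, -83, 39) mm; same size. A push on one corner turns the supply about a point beyond its other side, so the other corner lags; with one front corner already on its stop, squaring up the other takes up to 5 N more
- catch (a joint): Angle (rad) of the red swing catch at the tray's right side, on a vertical axis: at 0 its arm points along the tray's -x (open, towards the robot), at 1.57 along +y, across the tray. With the supply home, the arm's front meets the right bumper's back between about 1.1 and 1.55 rad. Starts at -0.5 to 0.1, closes clockwise seen from above, is stiff (2 N at the knob) and stays where left; 6 N at the knob is ample
- catch_pivot (a point): The catch's hinge axis, at tray (-65, -137, 25) mm. The red arm is 18 mm wide, reaches 72 mm from the axis and lies 20 to 30 mm above the bench
- catch_knob (a point): Middle of the catch's upright black knob, 14 mm in diameter and 32 mm tall (30 to 62 mm above the bench, this point 46 mm), 55 mm out along the arm from the hinge axis
- scope_edge (a point): Middle of the upright rear edge, on the tray's side, of the cream oscilloscope (110 mm in x, 300 mm in y, 150 mm high) that stands left of the tray: the instrument reaches from here to +x and +y; leave alone
- multimeter: Yellow multimeter lying on its back, 170 x 85 x 45 mm (origin under its middle); leave alone
- screwdriver: Screwdriver, 190 mm long, lying on the bench to the right; leave alone
- flux_jar: Small white-capped jar of flux, 44 mm in diameter, 50 mm high (origin under its middle), left of the tray's near end; leave alone
- station_edge (a point): Middle of the upright rear edge, on the tray's side, of the blue soldering station (155 mm in x, 110 mm in y, 92 mm high) that stands right of the tray: it reaches from here to +x and -y; leave alone

How it is judged:
By the outcome, as a careful person would: the job done as asked, in the order asked, and still so for the second after the job is handed in, with the robot touching nothing.
It also fails if it takes over 72 s, if anything falls off the work surface, if the arm or the gripper's body presses on something with over 40 N, if the wrist force passes 120 N, or if a joint passes its speed limit or range.

## Robot

A 7-joint arm with a two-finger parallel gripper is mounted at the origin on the work surface. World frame = base frame: x ahead of the robot, y to its left, z up, the work surface at z = 0. Lengths are in m, angles in rad, forces in N, time in s.
With the tool pointing down it reaches from about 0.425 to 0.875 m from the base axis. Payload 4.7 kg.
Tool frame: the origin (TCP) lies at the very end of the fingers, on their centre line; the grasp point (between the pads) lies 19 mm behind it (grip_point_offset is the distance from the TCP to the grasp point, in m); x points along the fingers, z is the direction in which the jaws open and shut, and the axes are right-handed (so a half turn about x gives the same grasp; the last joint's range is limited). The gripper opens to 87 mm and grips with 3 to 60 N. Pads are 19 mm wide; open, the fingers measure 117 mm over their backs; the gripper's body (75 mm by 190 mm) begins 51 mm behind the grasp point.
Start: joints at [1.155, 0.321, -0.07, 1.45, 0.023, 1.371, -0.057], TCP at [0.271, -0.591, 0.223] pointing down, gripper open.
Joint ranges: [-2.86, 2.86], [-0.3, 2.09], [-1.38, 1.24], [0.06, 2.45], [-1.56, 4.7], [0.09, 2.05], [-2.69, 2.69]. Speed limits (rad/s): [2.57, 2.57, 3.14, 3.14, 3.14, 3.14, 3.14].

## Interface

Orientations are given as a rotation vector (axis times angle).
In Python, from bench import get_state, get_image, calibration, close_job, grip_point_offset gives the robot as it stands.
- The arm moves only by the tool play_rows, never from a script. Its argument "targets" is a list of rows, each an object with "claw": the closure, from 0 (fully open) to 1 (shut); "linear": the shift along the tool's x, y, z as a fraction of full scale, a list of three; "rotation": the turn, a rotation vector about the tool's x, y, z as a fraction of full scale, a list of three. In form: [{"claw": claw, "linear": [x, y, z], "rotation": [wx, wy, wz]}, ...]. A call has 1 to 10 rows; each row shifts and turns the pose as measured when the row begins, along the tool's axes as they then stand; what a row does not reach is not made up. Full scale, the value 1, is 2.5 cm for a shift and 90 degrees for a turn. A row lasts 1/12 s, in which the tool goes at most 41.7 mm and 7.16 degrees, less where a joint would pass 70% of its speed; a pose out of reach is approached as far as the arm can. A call with a number of a shift or a turn outside -1 to 1 is refused whole. A call with a gripper value outside its range is refused whole. The fingers move at their own pace and stop on an object; "newtons" is the grip in N (left out, the last holds). Time passes only in rows, so rows that do not move let the fingers close. It gives the time, the measured TCP pose, the force and the opening at its end, in the units of the state.
- get_state(): the state, without advancing time (a new reading comes with each control period).
- get_image(name): name is "scene" or "top"; returns the picture (480x640x3 uint8, blue, green, red); there is no depth.
- calibration(name): a dict with "fx", "fy", "cx", "cy" (pixels), "rvec" (rotation vector, rad) and "tvec" (3), from world to camera coordinates, as OpenCV has them. Camera axes: x right, y down, z forward; pixel columns grow to the right and rows downward; lengths in m; the calibration is good to about 2 mm. A picture is of the moment at which its call begins. calibration takes no time and is no camera call.
- close_job(): hands the job in, once; it reports no verdict.
The state is a dict: "time": time; "joint_positions": joint angles; "qd": joint speeds; "joint_torque": joint torques, N m; "position": TCP position; "tool_rot": TCP orientation; "ft_force": force on the tool from outside, world axes, zero at the start; "torque": the same for the moment, N m; "grip_width": opening from 0.0 (shut) to 1.0 (fully open).
Only numpy, scipy, OpenCV 4.12 (cv2) and the standard library are available. Lean on these libraries where they do the work, as an engineer would, in place of code of your own. Each camera call takes 0.05 s, during which the arm holds its last target. There are 200 camera calls.

## Working session

There is one attempt and no reset: what is moved stays moved. The work goes in short steps, Python scripts to look and compute and a tool call to move; the robot and the scene stay as the last step left them, time stands still between calls to the robot, and variables do not carry over. Pictures are saved under pics/ and viewed, about 8 in all and at most 12, crops included, and the job is handed in when it is done.

Besides the shell and the picture viewer there is one more tool, called after "Request:" as a command line: name --argument value ..., lists and objects as JSON in quotes. play_rows: Moves the arm, as the interface text tells. Shift numbers are shares of 2.5 cm and turn numbers shares of 90 degrees, none past 1 either way. Its arguments: {"type":"object","properties":{"targets":{"type":"array"},"newtons":{"type":"number"}},"required":["targets"]}

```bash
mkdir -p pics; ls; python3 - <<'E'
from bench import *
import cv2
for n in("scene","top"):
    cv2.imwrite(f"pics/{n}1.png",get_image(n)); print(n,calibration(n))
print(get_state(),grip_point_offset)
E
```

```text
pics
scene {'fx': 523.1875389684491, 'fy': 523.1875389684491, 'cx': 336.8901784881175, 'cy': 241.14667794749747, 'rvec': array([ 1.14799291,  2.5245966 , -0.81446131]), 'tvec': array([ 0.33753856, -0.26526017,  1.69576679])}
top {'fx': 452.1515210064235, 'fy': 452.1515210064235, 'cx': 324.8898924414353, 'cy': 238.40174492362118, 'rvec': array([ 2.19970708, -2.2215904 ,  0.04827698]), 'tvec': array([-0.00336577,  0.51368716,  0.96726865])}
{'time': 0.1, 'joint_positions': array([ 1.15512805,  0.32176938, -0.07008445,  1.4515446 ,  0.02260508,
        1.3707756 , -0.05688395]), 'qd': array([-0.00111526,  0.00010113,  0.00035506, -0.00167903,  0.0008352 ,
        0.00115819, -0.00028281]), 'joint_torque': array([ 3.78900904e-05, -4.92572272e+01, -4.05554362e-01, -3.13398278e+01,
       -6.41616527e-02,  3.94417474e-02,  1.17800323e-04]), 'position': array([ 0.27058207, -0.59047142,  0.22156177]), 'tool_rot': array([ 0.88792442,  1.3839335 , -0.8865427 ]), 'ft_force': array([-0.33546463, -0.63635059, -0.04496425]), 'torque': array([-0.01781833, -0.02341179,  0.03107493]), 'grip_width': 1.0001321289202982} 0.0187
```

View pics/top1.png

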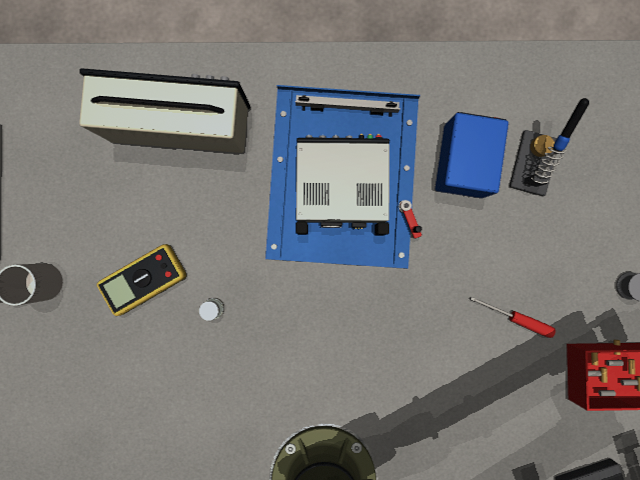

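View pics/scene1.png

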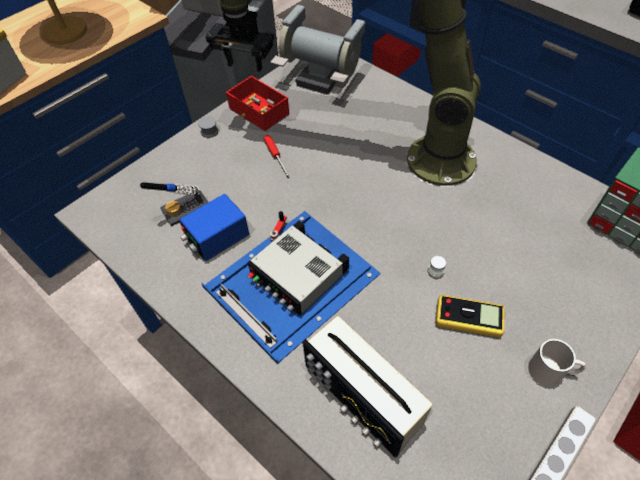

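The top view shows the tray with corners near (277,87), (420,95), (409,268) and (266,258). The supply's case spans (297-390, 138-222), with bumpers at (302,228) and (381,228). The catch pivot is at (406,206) and its knob at (417,232). I'll enlarge that area.

```bash
cat > h.py <<'E'
from bench import *
import numpy as np, cv2
from scipy.spatial.transform import Rotation as R
def world(n,px,z):
    c=calibration(n); M=R.from_rotvec(c["rvec"]).as_matrix(); o=-M.T@c["tvec"]
    out=[]
    for (u,v),zz in zip(px,np.broadcast_to(z,len(px))):
        d=M.T@[(u-c["cx"])/c["fx"],(v-c["cy"])/c["fy"],1]; out.append(o+d*(zz-o[2])/d[2])
    return np.array(out)
def proj(n,P):
    c=calibration(n); K=np.array([[c["fx"],0,c["cx"]],[0,c["fy"],c["cy"]],[0,0,1]])
    return cv2.projectPoints(np.array(P,float),c["rvec"],c["tvec"],K,None)[0][:,0]
def crop(n,x,y,w,h,k,f):
    im=get_image(n); cv2.imwrite(f"pics/{f}.png",cv2.resize(im[y:y+h,x:x+w],None,fx=k,fy=k,interpolation=cv2.INTER_CUBIC))
E
python3 - <<'E'
from h import *
crop("top",250,75,200,200,3,"c1")
s=get_state();print(R.from_rotvec(s["tool_rot"]).as_matrix().round(3))
E
```

```text
[[-0.001  0.909  0.417]
 [ 0.001  0.417 -0.909]
 [-1.    -0.    -0.001]]
```

View pics/c1.png

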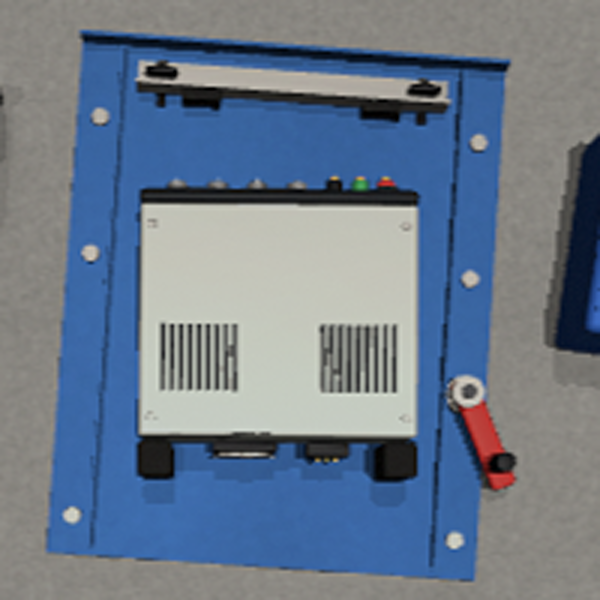

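The crop shows: tray near corners at (47,552) and (473,580). Case-top rear corners are at (140,436) and (415,438), front at (142,190) and (418,195). Bumper rear tops are at (139-173,~470) and (375-416,~472). The catch pivot is at (467,392), the knob top at (503,462).

```bash
python3 - <<'E'
from h import *
f=lambda p:np.array(p)/3+[250,75]
tc=world("top",f([(47,552),(473,580),(128,50),(462,70)]),.004)
fl=world("top",f([(82,33),(509,63)]),.016)
ps=world("top",f([(140,436),(415,438),(142,203),(418,203),(142,190),(418,195)]),.076)
bp=world("top",f([(139,470),(173,470),(375,472),(416,472)]),.072) # approx
cp=world("top",f([(467,392),(503,462)]),[.032,.062])
for n,a in zip("tray flange psu bump catch".split(),(tc,fl,ps,bp,cp)): print(n,a.round(4).tolist())
d=tc[0]-tc[1]; ya=d/np.linalg.norm(d); print(np.linalg.norm(d)); ya=ya[:2]; th=np.arctan2(-ya[0],ya[1]); print("yaw tray",np.degrees(th))
xa=np.array([np.cos(th),np.sin(th)]); ya=np.array([-xa[1],xa[0]])
print("len",np.linalg.norm(fl[0]-tc[0]))
E
```

```text
tray [[0.4705, 0.1199, 0.004], [0.4471, -0.1872, 0.004], [0.8357, 0.0588, 0.004], [0.8195, -0.1851, 0.004]]
flange [[0.844, 0.0911, 0.016], [0.8203, -0.217, 0.016]]
psu [[0.5483, 0.0487, 0.076], [0.5453, -0.1358, 0.076], [0.7055, 0.0461, 0.076], [0.7041, -0.1401, 0.076], [0.7143, 0.046, 0.076], [0.7096, -0.1402, 0.076]]
bump [[0.5257, 0.0497, 0.072], [0.5255, 0.0269, 0.072], [0.5229, -0.1091, 0.072], [0.5226, -0.1367, 0.072]]
catch [[0.5805, -0.1797, 0.032], [0.5293, -0.1978, 0.062]]
0.3080490773310966
yaw tray -4.347051584929103
len 0.3748237228473122
```

Request:
play_rows --targets '[{"claw": 1,"linear": [0,0.7,-1],"rotation": [0.08,0,0]},{"claw": 1,"linear": [0,0.6,-1],"rotation": [0.08,0,0]},{"claw": 1,"linear": [0,0.4,-1],"rotation": [0.08,0,0]},{"claw": 1,"linear": [0,0.3,-1],"rotation": [0.08,0,0]},{"claw": 1,"linear": [0,0.2,-1],"rotation": [0.02,0,0]},{"claw": 1,"linear": [0.5,0.2,-1],"rotation": [0,0,0]},{"claw": 1,"linear": [0.5,0.2,-1],"rotation": [0,0,0]},{"claw": 1,"linear": [0.5,0.2,-1],"rotation": [0,0,0]}]' --newtons 30

```text
time: 0.82
position: [0.3216, -0.3804, 0.181]
tool_rot: [1.294, 1.152, -1.298]
ft_force: [0.7, 0.6, -0.1]
grip_width: 0.477
```

```bash
cat >> h.py <<'E'
TH=np.radians(-4.35); TX=np.array([np.cos(TH),np.sin(TH)]); TY=np.array([-TX[1],TX[0]]); TO=np.array([.6558,-.0481])
def tray(p): d=np.asarray(p)[:2]-TO; return np.array([d@TX,d@TY])
def rep():
    s=get_state(); M=R.from_rotvec(s["tool_rot"]).as_matrix()
    print("t",s["time"],"pos",s["position"].round(4),"tray mm",(tray(s["position"])*1e3).round(1),"F",s["ft_force"].round(1),"yaw",np.degrees(np.arctan2(M[1,1],M[0,1])).round(2),"tilt",M[2].round(3),s["grip_width"].round(2)); return s,M
E
python3 -c "
from h import *
rep()
print('scope,station', world('top',[(245,152),(437,190)],[0,0]).round(3), [tray(p).round(3) for p in world('top',[(245,152),(437,190)],[0,0])])"
```

```text
Traceback (most recent call last):
  File "h.py", line 19, in rep
    print("t",s["time"],"pos",s["position"].round(4),"tray mm",(tray(s["position"])*1e3).round(1),"F",s["ft_force"].round(1),"yaw",np.degrees(np.arctan2(M[1,1],M[0,1])).round(2),"tilt",M[2].round(3),s["grip_width"].round(2)); return s,M
                                                                                                                                                                                                       ^^^^^^^^^^^^^^^^^^^^^
AttributeError: 'float' object has no attribute 'round'
```

Request:
play_rows --targets '[{"claw": 1,"linear": [0,0.4,-1],"rotation": [0,0,0]},{"claw": 1,"linear": [0,0.4,-1],"rotation": [0,0,0]},{"claw": 1,"linear": [0,0.4,-1],"rotation": [0,0,0]},{"claw": 1,"linear": [0,0.4,-1],"rotation": [0,0,0]},{"claw": 1,"linear": [0,0.4,-1],"rotation": [0,0,0]},{"claw": 1,"linear": [0,0.4,-1],"rotation": [0,0,0]},{"claw": 1,"linear": [0,0.4,-1],"rotation": [0,0,0]},{"claw": 1,"linear": [0,0.4,-1],"rotation": [0,0,0]},{"claw": 1,"linear": [0,0.4,-1],"rotation": [0,0,0]},{"claw": 1,"linear": [0,0.4,-1],"rotation": [0,0,0]}]'

```text
time: 1.65
position: [0.4497, -0.129, 0.1754]
tool_rot: [1.294, 1.159, -1.304]
ft_force: [0.3, -0.8, 0.2]
grip_width: 0.006
```

```bash
sed -i 's/,s\["grip_width"\].round(2))/)/' h.py
python3 -c "
from h import *
rep()
print('scope,station', [tray(p).round(3) for p in world('top',[(245,152),(437,190)],[0,0])])"
```

```text
t 1.65 pos [ 0.4497 -0.129   0.1754] tray mm [-199.3  -96.3] F [ 0.3 -0.8  0.2] yaw -6.91 tilt [-1.    -0.01  -0.002]
scope,station [array([0.032, 0.215]), array([-0.022, -0.209])]
```

Request:
play_rows --targets '[{"claw": 1,"linear": [0.2,0.1,-1],"rotation": [-0.028,0,0]},{"claw": 1,"linear": [0.6,0.1,-1],"rotation": [0,0,0]},{"claw": 1,"linear": [0.6,0.1,-1],"rotation": [0,0,0]},{"claw": 1,"linear": [0.6,0.1,-1],"rotation": [0,0,0]},{"claw": 1,"linear": [0.6,0.1,-1],"rotation": [0,0,0]},{"claw": 1,"linear": [0.7,0.1,-1],"rotation": [0,0,0]},{"claw": 1,"linear": [0.8,0.1,-1],"rotation": [0,0,0]},{"claw": 1,"linear": [0.8,0.1,0],"rotation": [0,0,0]},{"claw": 1,"linear": [0.4,0,0],"rotation": [0,0,0]}]'

```text
time: 2.4
position: [0.4881, 0.0595, 0.0414]
tool_rot: [1.26, 1.179, -1.255]
ft_force: [0.1, -1.8, -0.8]
grip_width: 0.008
```

```bash
python3 -c "
from h import *
rep()"
```

```text
t 2.4 pos [0.4881 0.0595 0.0414] tray mm [-175.4   94.6] F [ 0.1 -1.8 -0.8] yaw -3.75 tilt [-1.     0.001 -0.004]
```

Request:
play_rows --targets '[{"claw": 1,"linear": [0.4,0.3,0.6],"rotation": [0.006,0,0]},{"claw": 1,"linear": [0,0.2,0.05],"rotation": [0,0,0]},{"claw": 1,"linear": [0,0.08,0],"rotation": [0,0,0]},{"claw": 1,"linear": [0,0.08,0],"rotation": [0,0,0]},{"claw": 1,"linear": [0,0.08,0],"rotation": [0,0,0]},{"claw": 1,"linear": [0,0.08,0],"rotation": [0,0,0]},{"claw": 1,"linear": [0,0.08,0],"rotation": [0,0,0]},{"claw": 1,"linear": [0,0.08,0],"rotation": [0,0,0]},{"claw": 1,"linear": [0,0.08,0],"rotation": [0,0,0]}]'

```text
time: 3.15
position: [0.5111, 0.042, 0.0311]
tool_rot: [1.264, 1.18, -1.267]
ft_force: [-5.8, 0.9, 2.6]
grip_width: 0.005
```

```bash
python3 -c "
from h import *
rep()"
```

```text
t 3.15 pos [0.5111 0.042  0.0311] tray mm [-151.1   78.8] F [-5.8  0.9  2.6] yaw -4.29 tilt [-1.    -0.007 -0.003]
```

Request:
play_rows --targets '[{"claw": 1,"linear": [0,0.08,0],"rotation": [0,0,0]},{"claw": 1,"linear": [0,0.08,0],"rotation": [0,0,0]},{"claw": 1,"linear": [0,0.08,0],"rotation": [0,0,0]},{"claw": 1,"linear": [0,0.08,0],"rotation": [0,0,0]}]'

```text
time: 3.48
position: [0.5143, 0.0428, 0.0301]
tool_rot: [1.256, 1.189, -1.274]
ft_force: [-5.1, 1.5, 1.2]
grip_width: 0.008
```

```bash
python3 -c "
from h import *
rep()"
```

```text
t 3.4833 pos [0.5143 0.0428 0.0301] tray mm [-148.    79.9] F [-5.1  1.5  1.2] yaw -4.15 tilt [-1.    -0.017 -0.002]
```

Request:
play_rows --targets '[{"claw": 1,"linear": [0,0.11,0],"rotation": [0,0,0.01]},{"claw": 1,"linear": [0,0.11,0.02],"rotation": [0,0,0.003]},{"claw": 1,"linear": [0,0.11,0.02],"rotation": [0,0,0.003]},{"claw": 1,"linear": [0,0.11,0.02],"rotation": [0,0,0.003]},{"claw": 1,"linear": [0,0.11,0.02],"rotation": [0,0,0.003]},{"claw": 1,"linear": [0,0.11,0.02],"rotation": [0,0,0.003]},{"claw": 1,"linear": [0,0.11,0.02],"rotation": [0,0,0.003]}]'

```text
time: 4.07
position: [0.5265, 0.0426, 0.0276]
tool_rot: [1.269, 1.166, -1.246]
ft_force: [-5.4, 1.5, 2.1]
grip_width: 0.003
```

```bash
python3 -c "
from h import *
rep()
crop('top',250,75,200,200,3,'c2')"
```

```text
t 4.0667 pos [0.5265 0.0426 0.0276] tray mm [-135.8   80.7] F [-5.4  1.5  2.1] yaw -3.93 tilt [-1.     0.016 -0.003]
```

View pics/c2.png

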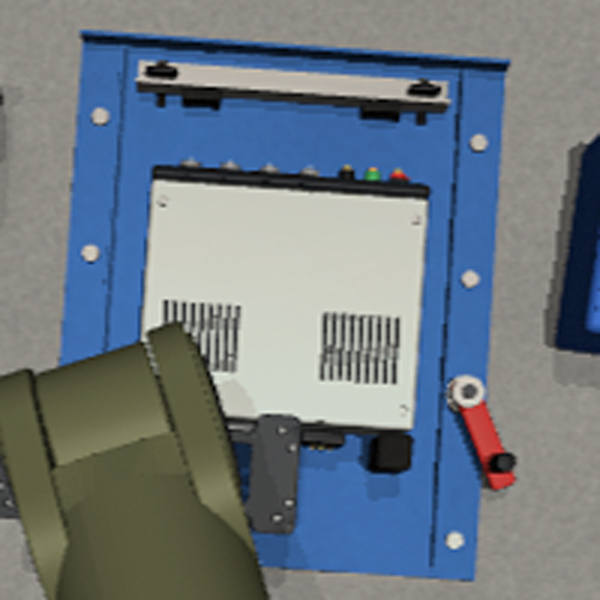

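Request:
play_rows --targets '[{"claw": 1,"linear": [-0.1,-0.5,0.2],"rotation": [0,0,-0.008]},{"claw": 1,"linear": [0,0,1],"rotation": [0,0,0]},{"claw": 1,"linear": [0,0,1],"rotation": [0,0,0]},{"claw": 1,"linear": [0,0,1],"rotation": [0,0,0]},{"claw": 1,"linear": [0,0,1],"rotation": [0,0,0]},{"claw": 1,"linear": [0,0,1],"rotation": [0,0,0]},{"claw": 1,"linear": [0,0,0.8],"rotation": [0,0,0]},{"claw": 1,"linear": [0,0,0.2],"rotation": [0,0,0]},{"claw": 1,"linear": [0,0,0],"rotation": [0,0,0]}]'

```text
time: 4.87
position: [0.5091, -0.1215, 0.0349]
tool_rot: [1.269, 1.156, -1.238]
ft_force: [0.7, 0.3, 0.2]
grip_width: 0.003
```

```bash
python3 -c "
from h import *
rep()
print([(tray(p)*1e3).round(1) for p in world('top',np.array([(153,166),(429,186),(413,431),(370,469),(410,473)])/3+[250,75],[.076,.076,.076,.072,.072])])"
```

```text
t 4.8667 pos [ 0.5091 -0.1215  0.0349] tray mm [-140.7  -84.3] F [0.7 0.3 0.2] yaw -3.74 tilt [-1.     0.027  0.001]
[array([68., 92.]), array([ 67.2, -94.8]), array([-99. , -94.2]), array([-126.1,  -67.4]), array([-127. ,  -94.5])]
```

Request:
play_rows --targets '[{"claw": 1,"linear": [0.1,0.08,0],"rotation": [-0.006,0,-0.017]},{"claw": 1,"linear": [0.1,0.08,0],"rotation": [0,0,0]},{"claw": 1,"linear": [0,0.08,0],"rotation": [0,0,0]},{"claw": 1,"linear": [0,0.1,0],"rotation": [0,0,0]},{"claw": 1,"linear": [0,0.11,0],"rotation": [0,0,0.002]},{"claw": 1,"linear": [0,0.11,0],"rotation": [0,0,0.002]},{"claw": 1,"linear": [0,0.11,0],"rotation": [0,0,0.002]},{"claw": 1,"linear": [0,0.11,0],"rotation": [0,0,0.002]},{"claw": 1,"linear": [0,0.11,0],"rotation": [0,0,0.002]},{"claw": 1,"linear": [0,0.11,0],"rotation": [0,0,0.002]}]'

```text
time: 5.7
position: [0.5275, -0.1193, 0.0279]
tool_rot: [1.248, 1.177, -1.244]
ft_force: [-4.1, -1.1, 1.0]
grip_width: 0.005
```

```bash
python3 -c "
from h import *
rep()"
```

```text
t 5.7 pos [ 0.5275 -0.1193  0.0279] tray mm [-122.5  -80.7] F [-4.1 -1.1  1. ] yaw -2.97 tilt [-1.     0.006  0.003]
```

Request:
play_rows --targets '[{"claw": 1,"linear": [-0.1,-0.7,-0.2],"rotation": [-0.015,0,-0.004]},{"claw": 1,"linear": [0,-0.4,-1],"rotation": [0,0,0]},{"claw": 1,"linear": [0,0,-1],"rotation": [0,0,0]},{"claw": 1,"linear": [0,0,-1],"rotation": [0,0,0]},{"claw": 1,"linear": [0,0,-1],"rotation": [0,0,0]},{"claw": 1,"linear": [0,0,-1],"rotation": [0,0,0]},{"claw": 1,"linear": [0,0,-0.7],"rotation": [0,0,0]},{"claw": 1,"linear": [0,0,-0.2],"rotation": [0,0,0]},{"claw": 1,"linear": [0,0,0],"rotation": [0,0,0]}]'

```text
time: 6.45
position: [0.5218, 0.0478, 0.0366]
tool_rot: [1.251, 1.173, -1.194]
ft_force: [0.2, -0.1, 0.5]
grip_width: 0.005
```

```bash
python3 -c "
from h import *
rep()"
```

```text
t 6.45 pos [0.5218 0.0478 0.0366] tray mm [-140.9   85.4] F [ 0.2 -0.1  0.5] yaw -1.42 tilt [-0.999  0.04  -0.008]
```

Request:
play_rows --targets '[{"claw": 1,"linear": [0.15,0.08,0.1],"rotation": [0.032,0,-0.024]},{"claw": 1,"linear": [0.1,0.08,0.1],"rotation": [0,0,0]},{"claw": 1,"linear": [0,0.08,0],"rotation": [0,0,0]},{"claw": 1,"linear": [0,0.1,0],"rotation": [0,0,0]},{"claw": 1,"linear": [0,0.11,0],"rotation": [0,0,0.002]},{"claw": 1,"linear": [0,0.11,0],"rotation": [0,0,0.002]},{"claw": 1,"linear": [0,0.11,0],"rotation": [0,0,0.002]},{"claw": 1,"linear": [0,0.11,0],"rotation": [0,0,0.002]},{"claw": 1,"linear": [0,0.11,0],"rotation": [0,0,0.002]},{"claw": 1,"linear": [0,0.11,0],"rotation": [0,0,0.002]}]'

```text
time: 7.28
position: [0.5388, 0.0386, 0.0276]
tool_rot: [1.272, 1.175, -1.256]
ft_force: [-5.8, 1.9, 1.9]
grip_width: 0.007
```

```bash
python3 -c "
from h import *
rep()"
```

```text
t 7.2833 pos [0.5388 0.0386 0.0276] tray mm [-123.3   77.6] F [-5.8  1.9  1.9] yaw -4.24 tilt [-1.     0.005 -0.008]
```

Now level with the right side; continue about 11 mm.

Request:
play_rows --targets '[{"claw": 1,"linear": [-0.02,0.11,-0.03],"rotation": [0,0,0]},{"claw": 1,"linear": [0,0.11,-0.03],"rotation": [0,0,0.001]},{"claw": 1,"linear": [-0.02,0.11,-0.03],"rotation": [0,0,0.001]},{"claw": 1,"linear": [0,0.11,-0.03],"rotation": [0,0,0.001]},{"claw": 1,"linear": [-0.02,0.11,0],"rotation": [0,0,0.001]},{"claw": 1,"linear": [0,0.11,0],"rotation": [0,0,0.001]}]'

```text
time: 7.78
position: [0.5463, 0.0401, 0.0261]
tool_rot: [1.265, 1.182, -1.262]
ft_force: [-4.8, 1.7, 2.5]
grip_width: 0.004
```

Request:
play_rows --targets '[{"claw": 1,"linear": [-0.1,-0.7,0.2],"rotation": [0,0,-0.006]},{"claw": 1,"linear": [0,-0.4,1],"rotation": [0,0,0]},{"claw": 1,"linear": [0,0,1],"rotation": [0,0,0]},{"claw": 1,"linear": [0,0,1],"rotation": [0,0,0]},{"claw": 1,"linear": [0,0,1],"rotation": [0,0,0]},{"claw": 1,"linear": [0,0,1],"rotation": [0,0,0]},{"claw": 1,"linear": [0,0,0.7],"rotation": [0,0,0]},{"claw": 1,"linear": [0,0,0.2],"rotation": [0,0,0]},{"claw": 1,"linear": [0,0,0],"rotation": [0,0,0]}]'

```text
time: 8.53
position: [0.5165, -0.12, 0.0307]
tool_rot: [1.267, 1.17, -1.25]
ft_force: [0.5, -0.1, -0.2]
grip_width: 0.002
```

```bash
python3 -c "
from h import *
rep()"
```

```text
t 8.5333 pos [ 0.5165 -0.12    0.0307] tray mm [-133.5  -82.2] F [ 0.5 -0.1 -0.2] yaw -3.92 tilt [-1.     0.011 -0.003]
```

Request:
play_rows --targets '[{"claw": 1,"linear": [0,0.2,0],"rotation": [0.004,0,-0.006]},{"claw": 1,"linear": [0,0.08,0],"rotation": [0,0,0]},{"claw": 1,"linear": [0,0.08,0],"rotation": [0,0,0]},{"claw": 1,"linear": [0,0.08,0],"rotation": [0,0,0]},{"claw": 1,"linear": [0,0.1,0],"rotation": [0,0,0.002]},{"claw": 1,"linear": [0,0.11,0],"rotation": [0,0,0.002]},{"claw": 1,"linear": [0,0.11,0],"rotation": [0,0,0.002]},{"claw": 1,"linear": [0,0.11,0],"rotation": [0,0,0.002]},{"claw": 1,"linear": [0,0.11,0],"rotation": [0,0,0.002]},{"claw": 1,"linear": [0,0.11,0],"rotation": [0,0,0.002]}]'

```text
time: 9.37
position: [0.5409, -0.1159, 0.0287]
tool_rot: [1.265, 1.173, -1.251]
ft_force: [-5.1, -0.6, 1.1]
grip_width: 0.008
```

Request:
play_rows --targets '[{"claw": 1,"linear": [0,0.11,0],"rotation": [0,0,0]},{"claw": 1,"linear": [0,0.11,0],"rotation": [0,0,0.002]},{"claw": 1,"linear": [-0.03,0.11,0],"rotation": [0,0,0.002]},{"claw": 1,"linear": [0,0.11,0],"rotation": [0,0,0.002]}]'

```text
time: 9.7
position: [0.5506, -0.1175, 0.0285]
tool_rot: [1.268, 1.168, -1.248]
ft_force: [-4.4, -1.4, 1.8]
grip_width: 0.002
```

```bash
python3 -c "
from h import *
rep()"
```

```text
t 9.7 pos [ 0.5506 -0.1175  0.0285] tray mm [-99.6 -77.2] F [-4.4 -1.4  1.8] yaw -3.92 tilt [-1.     0.014 -0.003]
```

Request:
play_rows --targets '[{"claw": 1,"linear": [-0.1,-0.8,-0.1],"rotation": [0.004,0,-0.008]},{"claw": 1,"linear": [0,-0.6,-1],"rotation": [0,0,0]},{"claw": 1,"linear": [0,0,-1],"rotation": [0,0,0]},{"claw": 1,"linear": [0,0,-1],"rotation": [0,0,0]},{"claw": 1,"linear": [0,0,-1],"rotation": [0,0,0]},{"claw": 1,"linear": [0,0,-1],"rotation": [0,0,0]},{"claw": 1,"linear": [0,0,-0.5],"rotation": [0,0,0]},{"claw": 1,"linear": [0,0,-0.2],"rotation": [0,0,0]},{"claw": 1,"linear": [0,0,0],"rotation": [0,0,0]}]'

```text
time: 10.45
position: [0.5482, 0.0399, 0.0397]
tool_rot: [1.298, 1.146, -1.223]
ft_force: [-0.7, 0.1, 0.7]
grip_width: 0.004
```

```bash
python3 -c "
from h import *
rep()"
```

```text
t 10.45 pos [0.5482 0.0399 0.0397] tray mm [-114.    79.6] F [-0.7  0.1  0.7] yaw -4.43 tilt [-0.999  0.048 -0.015]
```

Request:
play_rows --targets '[{"claw": 1,"linear": [0.2,-0.15,0],"rotation": [0,0,-0.03]},{"claw": 1,"linear": [0.15,0,0],"rotation": [0,0,0]},{"claw": 1,"linear": [0.05,0.08,0],"rotation": [0,0,0]},{"claw": 1,"linear": [0,0.08,0],"rotation": [0,0,0]},{"claw": 1,"linear": [0,0.08,0],"rotation": [0,0,0]},{"claw": 1,"linear": [0,0.1,0],"rotation": [0,0,0.002]},{"claw": 1,"linear": [0,0.11,0],"rotation": [0,0,0.002]},{"claw": 1,"linear": [0,0.11,0],"rotation": [0,0,0.002]},{"claw": 1,"linear": [0,0.11,0],"rotation": [0,0,0.002]},{"claw": 1,"linear": [0,0.11,0],"rotation": [0,0,0.002]}]'

```text
time: 11.28
position: [0.558, 0.0365, 0.0274]
tool_rot: [1.282, 1.177, -1.258]
ft_force: [-4.9, 0.9, 1.5]
grip_width: 0.006
```

```bash
python3 -c "
from h import *
rep()
crop('top',250,75,200,200,3,'c3')"
```

```text
t 11.2833 pos [0.558  0.0365 0.0274] tray mm [-103.9   76.9] F [-4.9  0.9  1.5] yaw -4.62 tilt [-1.     0.004 -0.015]
```

View pics/c3.png

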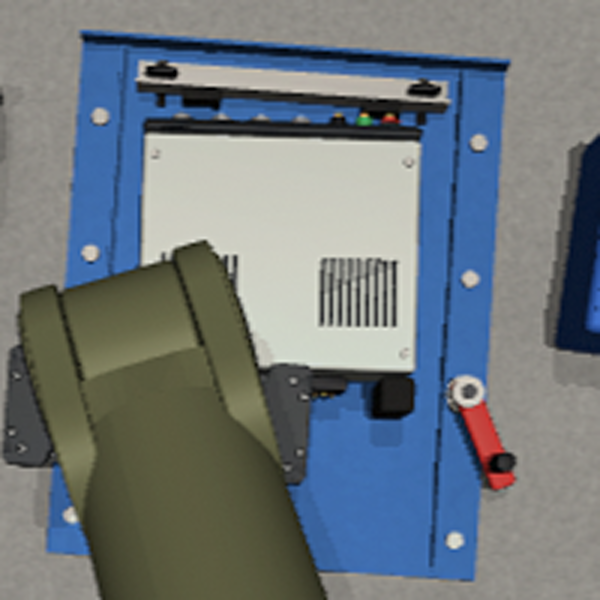

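The front panel runs from (145,120) to (421,130), about 2° to the left of the tray, and the stops are about 10 px ahead of it. I'll push left past square.

Request:
play_rows --targets '[{"claw": 1,"linear": [0,0.11,-0.05],"rotation": [-0.003,0,0]},{"claw": 1,"linear": [-0.02,0.11,-0.03],"rotation": [0,0,0.001]},{"claw": 1,"linear": [0,0.11,-0.03],"rotation": [0,0,0.001]},{"claw": 1,"linear": [-0.02,0.11,-0.03],"rotation": [0,0,0.001]},{"claw": 1,"linear": [0,0.11,-0.03],"rotation": [0,0,0.001]},{"claw": 1,"linear": [-0.02,0.11,0],"rotation": [0,0,0.001]},{"claw": 1,"linear": [0,0.11,0],"rotation": [0,0,0.001]}]'

```text
time: 11.92
position: [0.5704, 0.0395, 0.0262]
tool_rot: [1.275, 1.182, -1.259]
ft_force: [-5.2, 0.7, 1.5]
grip_width: 0.001
```

```bash
python3 -c "
from h import *
rep()
print([(tray(p)*1e3).round(1) for p in world('top',np.array([(145,120),(421,130),(413,377),(374,413),(413,417),(203,108),(378,118)])/3+[250,75],[.076,.076,.076,.072,.072,.01,.01])])"
```

```text
t 11.9167 pos [0.5704 0.0395 0.0262] tray mm [-91.8  80.8] F [-5.2  0.7  1.5] yaw -4.35 tilt [-1.    -0.    -0.013]
[array([98.9, 99.5]), array([105. , -87.1]), array([-62.7, -92. ]), array([-88.2, -67.7]), array([-89.2, -94.2]), array([130.6,  62.7]), array([132.1, -64.4])]
```

Request:
play_rows --targets '[{"claw": 1,"linear": [-0.1,-0.7,0.2],"rotation": [0,0,-0.006]},{"claw": 1,"linear": [0,-0.4,1],"rotation": [0,0,0]},{"claw": 1,"linear": [0,0,1],"rotation": [0,0,0]},{"claw": 1,"linear": [0,0,1],"rotation": [0,0,0]},{"claw": 1,"linear": [0,0,1],"rotation": [0,0,0]},{"claw": 1,"linear": [0,0,1],"rotation": [0,0,0]},{"claw": 1,"linear": [0,0,0.7],"rotation": [0,0,0]},{"claw": 1,"linear": [0,0,0.3],"rotation": [0,0,0]},{"claw": 1,"linear": [0,0,0],"rotation": [0,0,0]}]'

```text
time: 12.67
position: [0.5473, -0.124, 0.0329]
tool_rot: [1.284, 1.159, -1.24]
ft_force: [0.5, -0.5, -0.8]
grip_width: 0.006
```

```bash
python3 -c "
from h import *
rep()"
```

```text
t 12.6667 pos [ 0.5473 -0.124   0.0329] tray mm [-102.5  -84. ] F [ 0.5 -0.5 -0.8] yaw -4.33 tilt [-1.     0.027 -0.01 ]
```

Request:
play_rows --targets '[{"claw": 1,"linear": [0.1,0.06,0],"rotation": [0,0,-0.017]},{"claw": 1,"linear": [0.05,0.08,0],"rotation": [0,0,0]},{"claw": 1,"linear": [0,0.08,0],"rotation": [0,0,0]},{"claw": 1,"linear": [0,0.1,0],"rotation": [0,0,0]},{"claw": 1,"linear": [0,0.11,0],"rotation": [0,0,0.002]},{"claw": 1,"linear": [0,0.11,0],"rotation": [0,0,0.002]},{"claw": 1,"linear": [0,0.11,0],"rotation": [0,0,0.002]},{"claw": 1,"linear": [0,0.11,0],"rotation": [0,0,0.002]},{"claw": 1,"linear": [0,0.11,0],"rotation": [0,0,0.002]},{"claw": 1,"linear": [0,0.11,0],"rotation": [0,0,0.002]}]'

```text
time: 13.5
position: [0.5684, -0.1227, 0.0277]
tool_rot: [1.272, 1.172, -1.25]
ft_force: [-5.6, -1.8, 1.1]
grip_width: 0.011
```

```bash
python3 -c "
from h import *
rep()"
```

```text
t 13.5 pos [ 0.5684 -0.1227  0.0277] tray mm [-81.5 -81. ] F [-5.6 -1.8  1.1] yaw -4.09 tilt [-1.     0.01  -0.008]
```

Request:
play_rows --targets '[{"claw": 1,"linear": [0,-0.9,-0.1],"rotation": [0.002,0,-0.008]},{"claw": 1,"linear": [0.05,-0.7,-1],"rotation": [0,0,0]},{"claw": 1,"linear": [0.05,0,-1],"rotation": [0,0,0]},{"claw": 1,"linear": [0.05,0,-1],"rotation": [0,0,0]},{"claw": 1,"linear": [0,0,-1],"rotation": [0,0,0]},{"claw": 1,"linear": [0,0,-1],"rotation": [0,0,0]},{"claw": 1,"linear": [0,0,-0.6],"rotation": [0,0,0]},{"claw": 1,"linear": [0,0,-0.2],"rotation": [0,0,0]},{"claw": 1,"linear": [0,0,0],"rotation": [0,0,-0.02]}]'

```text
time: 14.25
position: [0.5558, 0.0386, 0.0312]
tool_rot: [1.28, 1.182, -1.251]
ft_force: [-0.1, -0.3, 0.5]
grip_width: 0.003
```

```bash
python3 -c "
from h import *
rep()"
```

```text
t 14.25 pos [0.5558 0.0386 0.0312] tray mm [-106.3   78.8] F [-0.1 -0.3  0.5] yaw -4.25 tilt [-1.     0.005 -0.018]
```

Request:
play_rows --targets '[{"claw": 1,"linear": [0.1,0.3,-0.05],"rotation": [0,0,0]},{"claw": 1,"linear": [0,0.08,0],"rotation": [0,0,0]},{"claw": 1,"linear": [0,0.08,0],"rotation": [0,0,0]},{"claw": 1,"linear": [0,0.08,0],"rotation": [0,0,0]},{"claw": 1,"linear": [0,0.1,0],"rotation": [0,0,0.002]},{"claw": 1,"linear": [0,0.11,0],"rotation": [0,0,0.002]},{"claw": 1,"linear": [0,0.11,0],"rotation": [0,0,0.002]},{"claw": 1,"linear": [0,0.11,0],"rotation": [0,0,0.002]},{"claw": 1,"linear": [0,0.11,0],"rotation": [0,0,0.002]}]'

```text
time: 15.0
position: [0.5798, 0.0373, 0.0267]
tool_rot: [1.285, 1.177, -1.248]
ft_force: [-6.3, 0.9, 2.0]
grip_width: 0.008
```

```bash
python3 -c "
from h import *
rep()"
```

```text
t 15.0 pos [0.5798 0.0373 0.0267] tray mm [-82.2  79.4] F [-6.3  0.9  2. ] yaw -4.43 tilt [-1.     0.011 -0.019]
```

Request:
play_rows --targets '[{"claw": 1,"linear": [-0.02,0.1,-0.03],"rotation": [0,0,0]},{"claw": 1,"linear": [0,0.1,-0.03],"rotation": [0,0,0]},{"claw": 1,"linear": [0,0.1,0],"rotation": [0,0,0]},{"claw": 1,"linear": [0,0.1,0],"rotation": [0,0,0]}]'

```text
time: 15.33
position: [0.5825, 0.0375, 0.0247]
tool_rot: [1.277, 1.187, -1.26]
ft_force: [-4.3, 1.1, 1.8]
grip_width: 0.007
```

```bash
python3 -c "
from h import *
rep()"
```

```text
t 15.3333 pos [0.5825 0.0375 0.0247] tray mm [-79.6  79.8] F [-4.3  1.1  1.8] yaw -4.45 tilt [-1.    -0.004 -0.017]
```

Request:
play_rows --targets '[{"claw": 1,"linear": [-0.03,0.11,0],"rotation": [0,0,0.003]},{"claw": 1,"linear": [-0.03,0.11,0],"rotation": [0,0,0.002]},{"claw": 1,"linear": [0,0.11,0],"rotation": [0,0,0.002]},{"claw": 1,"linear": [0,0.11,0],"rotation": [0,0,0.002]}]'

```text
time: 15.67
position: [0.5873, 0.0378, 0.0235]
tool_rot: [1.278, 1.185, -1.259]
ft_force: [-5.2, 1.3, 1.8]
grip_width: 0.007
```

```bash
python3 -c "
from h import *
rep()"
```

```text
t 15.6667 pos [0.5873 0.0378 0.0235] tray mm [-74.8  80.5] F [-5.2  1.3  1.8] yaw -4.41 tilt [-1.    -0.002 -0.017]
```

Request:
play_rows --targets '[{"claw": 1,"linear": [-0.2,-0.8,0.2],"rotation": [0,0,-0.006]},{"claw": 1,"linear": [0,-0.5,1],"rotation": [0,-0.01,0]},{"claw": 1,"linear": [0,0,1],"rotation": [0,0,0]},{"claw": 1,"linear": [0,0,1],"rotation": [0,0,0]},{"claw": 1,"linear": [0,0,1],"rotation": [0,0,0]},{"claw": 1,"linear": [0,0,1],"rotation": [0,0,0]},{"claw": 1,"linear": [0,0,0.7],"rotation": [0,0,0]},{"claw": 1,"linear": [0,0,0.3],"rotation": [0,0,0]},{"claw": 1,"linear": [0,0,0],"rotation": [0,0,-0.015]}]'

```text
time: 16.42
position: [0.5477, -0.1244, 0.0297]
tool_rot: [1.256, 1.183, -1.279]
ft_force: [0.2, 0.2, -0.0]
grip_width: 0.003
```

```bash
python3 -c "
from h import *
rep()"
```

```text
t 16.4167 pos [ 0.5477 -0.1244  0.0297] tray mm [-102.   -84.3] F [ 0.2  0.2 -0. ] yaw -4.41 tilt [-1.    -0.017  0.002]
```

Request:
play_rows --targets '[{"claw": 1,"linear": [0,0.5,0],"rotation": [0,0,0.01]},{"claw": 1,"linear": [0,0.08,0],"rotation": [0,0,0]},{"claw": 1,"linear": [0,0.08,0],"rotation": [0,0,0]},{"claw": 1,"linear": [0,0.08,0],"rotation": [0,0,0]},{"claw": 1,"linear": [0,0.1,0],"rotation": [0,0,0.002]},{"claw": 1,"linear": [0,0.11,0],"rotation": [0,0,0.002]},{"claw": 1,"linear": [0,0.11,0],"rotation": [0,0,0.002]},{"claw": 1,"linear": [0,0.11,0],"rotation": [0,0,0.002]}]'

```text
time: 17.08
position: [0.5755, -0.1251, 0.028]
tool_rot: [1.264, 1.167, -1.262]
ft_force: [-7.7, -0.6, 2.9]
grip_width: 0.006
```

```bash
python3 -c "
from h import *
rep()"
```

```text
t 17.0833 pos [ 0.5755 -0.1251  0.028 ] tray mm [-74.2 -82.8] F [-7.7 -0.6  2.9] yaw -4.28 tilt [-1.     0.005  0.003]
```

Request:
play_rows --targets '[{"claw": 1,"linear": [0,0.11,0],"rotation": [0,0,0.001]},{"claw": 1,"linear": [0,0.11,0],"rotation": [0,0,0.001]},{"claw": 1,"linear": [0,0.11,0],"rotation": [0,0,0.001]}]'

```text
time: 17.33
position: [0.5751, -0.1245, 0.0254]
tool_rot: [1.256, 1.178, -1.272]
ft_force: [-9.0, 0.2, 3.2]
grip_width: 0.006
```

```bash
python3 -c "
from h import *
rep()"
```

```text
t 17.3333 pos [ 0.5751 -0.1245  0.0254] tray mm [-74.6 -82.3] F [-9.   0.2  3.2] yaw -4.24 tilt [-1.    -0.009  0.004]
```

Request:
play_rows --targets '[{"claw": 1,"linear": [-0.05,0.14,0],"rotation": [0,0,0.005]},{"claw": 1,"linear": [-0.03,0.16,0],"rotation": [0,0,0.002]},{"claw": 1,"linear": [-0.02,0.17,0],"rotation": [0,0,0.002]},{"claw": 1,"linear": [-0.02,0.17,0],"rotation": [0,0,0.002]}]'

```text
time: 17.67
position: [0.5743, -0.1242, 0.0231]
tool_rot: [1.246, 1.191, -1.286]
ft_force: [-11.1, -0.5, 5.3]
grip_width: 0.004
```

```bash
python3 -c "
from h import *
rep()
crop('top',280,85,130,130,5,'c4')"
```

```text
t 17.6667 pos [ 0.5743 -0.1242  0.0231] tray mm [-75.5 -82.1] F [-11.1  -0.5   5.3] yaw -4.2 tilt [-1.    -0.028  0.005]
```

View pics/c4.png

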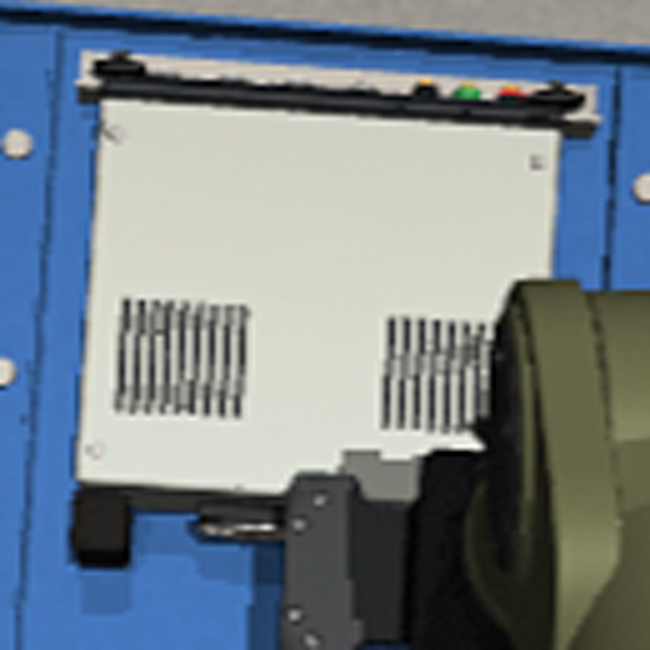

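Request:
play_rows --targets '[{"claw": 1,"linear": [-0.2,-0.7,-0.1],"rotation": [0,0,0.012]},{"claw": 1,"linear": [0.05,-0.5,-1],"rotation": [0,0,0]},{"claw": 1,"linear": [0.05,0,-1],"rotation": [0,0,0]},{"claw": 1,"linear": [0.05,0,-1],"rotation": [0,0,0]},{"claw": 1,"linear": [0,0,-1],"rotation": [0,0,0]},{"claw": 1,"linear": [0,0,-1],"rotation": [0,0,0]},{"claw": 1,"linear": [0,0,-0.6],"rotation": [0,0,0]},{"claw": 1,"linear": [0,0,-0.2],"rotation": [0,0,0]},{"claw": 1,"linear": [0,0,0],"rotation": [0,0,-0.02]}]'

```text
time: 18.47
position: [0.5579, 0.0338, 0.0244]
tool_rot: [1.249, 1.195, -1.285]
ft_force: [0.1, 0.0, -0.3]
grip_width: 0.008
```

```bash
python3 -c "
from h import *
rep()"
```

```text
t 18.4667 pos [0.5579 0.0338 0.0244] tray mm [-103.8   74.3] F [ 0.1  0.  -0.3] yaw -4.17 tilt [-1.    -0.029  0.001]
```

Request:
play_rows --targets '[{"claw": 1,"linear": [-0.2,0.2,-0.2],"rotation": [0,0,0.02]},{"claw": 1,"linear": [0,0.4,0],"rotation": [0,0,0]},{"claw": 1,"linear": [0,0.08,0],"rotation": [0,0,0]},{"claw": 1,"linear": [0,0.08,0],"rotation": [0,0,0]},{"claw": 1,"linear": [0,0.08,0],"rotation": [0,0,0]},{"claw": 1,"linear": [0,0.08,0],"rotation": [0,0,0]},{"claw": 1,"linear": [0,0.1,0],"rotation": [0,0,0.002]},{"claw": 1,"linear": [0,0.1,0],"rotation": [0,0,0.002]}]'

```text
time: 19.13
position: [0.5881, 0.036, 0.0292]
tool_rot: [1.267, 1.166, -1.256]
ft_force: [-7.9, 1.1, 3.4]
grip_width: 0.003
```

```bash
python3 -c "
from h import *
rep()"
```

```text
t 19.1333 pos [0.5881 0.036  0.0292] tray mm [-73.8  78.7] F [-7.9  1.1  3.4] yaw -4.19 tilt [-1.     0.009  0.001]
```

Request:
play_rows --targets '[{"claw": 1,"linear": [0,0.11,0],"rotation": [0,0,0.002]},{"claw": 1,"linear": [-0.02,0.12,0],"rotation": [0,0,0.002]},{"claw": 1,"linear": [-0.02,0.13,0],"rotation": [0,0,0.003]},{"claw": 1,"linear": [-0.02,0.14,0],"rotation": [0,0,0.003]},{"claw": 1,"linear": [-0.02,0.15,0],"rotation": [0,0,0.003]}]'

```text
time: 19.55
position: [0.5878, 0.0359, 0.0263]
tool_rot: [1.255, 1.175, -1.268]
ft_force: [-9.3, 0.3, 3.4]
grip_width: 0.005
```

```bash
python3 -c "
from h import *
rep()"
```

```text
t 19.55 pos [0.5878 0.0359 0.0263] tray mm [-74.2  78.6] F [-9.3  0.3  3.4] yaw -4.1 tilt [-1.    -0.005  0.005]
```

Request:
play_rows --targets '[{"claw": 1,"linear": [-0.05,0.19,0],"rotation": [0,0,0.005]},{"claw": 1,"linear": [-0.03,0.21,0],"rotation": [0,0,0.004]},{"claw": 1,"linear": [-0.03,0.22,0],"rotation": [0,0,0.004]},{"claw": 1,"linear": [-0.03,0.23,0],"rotation": [0,0,0.004]}]'

```text
time: 19.88
position: [0.5871, 0.0359, 0.0236]
tool_rot: [1.239, 1.186, -1.282]
ft_force: [-14.3, 1.0, 5.6]
grip_width: 0.008
```

```bash
python3 -c "
from h import *
rep()"
```

```text
t 19.8833 pos [0.5871 0.0359 0.0236] tray mm [-74.9  78.6] F [-14.3   1.    5.6] yaw -3.88 tilt [-1.    -0.024  0.012]
```

Request:
play_rows --targets '[{"claw": 1,"linear": [-0.2,-0.8,0.2],"rotation": [0.004,0,0.016]},{"claw": 1,"linear": [0,-0.4,1],"rotation": [0,0,0]},{"claw": 1,"linear": [0,0,1],"rotation": [0,0,0]},{"claw": 1,"linear": [0,0,1],"rotation": [0,0,0]},{"claw": 1,"linear": [0,0,1],"rotation": [0,0,0]},{"claw": 1,"linear": [0,0,1],"rotation": [0,0,0]},{"claw": 1,"linear": [0,0,0.7],"rotation": [0,0,0]},{"claw": 1,"linear": [0,0,0.2],"rotation": [0,0,0]},{"claw": 1,"linear": [0,0,0],"rotation": [0,0,0]}]'

```text
time: 20.63
position: [0.5411, -0.1178, 0.0273]
tool_rot: [1.249, 1.171, -1.268]
ft_force: [0.0, -0.3, -0.1]
grip_width: 0.008
```

```bash
python3 -c "
from h import *
rep()"
```

```text
t 20.6333 pos [ 0.5411 -0.1178  0.0273] tray mm [-109.   -78.2] F [ 0.  -0.3 -0.1] yaw -3.93 tilt [-1.    -0.004  0.011]
```

Request:
play_rows --targets '[{"claw": 1,"linear": [0,0.5,0.15],"rotation": [0.003,0,0]},{"claw": 1,"linear": [0,0.4,0],"rotation": [0,0,0]},{"claw": 1,"linear": [0,0.08,0],"rotation": [0,0,0]},{"claw": 1,"linear": [0,0.08,0],"rotation": [0,0,0]},{"claw": 1,"linear": [0,0.08,0],"rotation": [0,0,0]},{"claw": 1,"linear": [0,0.08,0],"rotation": [0,0,0]},{"claw": 1,"linear": [0,0.1,0],"rotation": [0,0,0.002]},{"claw": 1,"linear": [0,0.12,0],"rotation": [0,0,0.002]},{"claw": 1,"linear": [0,0.13,0],"rotation": [0,0,0.002]},{"claw": 1,"linear": [0,0.14,0],"rotation": [0,0,0.002]}]'

```text
time: 21.47
position: [0.5755, -0.1158, 0.0243]
tool_rot: [1.245, 1.181, -1.272]
ft_force: [-9.2, 0.3, 3.0]
grip_width: 0.009
```

```bash
python3 -c "
from h import *
rep()"
```

```text
t 21.4667 pos [ 0.5755 -0.1158  0.0243] tray mm [-74.9 -73.6] F [-9.2  0.3  3. ] yaw -3.78 tilt [-1.    -0.014  0.009]
```

Request:
play_rows --targets '[{"claw": 1,"linear": [-0.05,0.18,0.03],"rotation": [0,0,0.005]},{"claw": 1,"linear": [-0.03,0.2,0],"rotation": [0,0,0.004]},{"claw": 1,"linear": [-0.03,0.2,0],"rotation": [0,0,0.004]},{"claw": 1,"linear": [-0.03,0.2,0],"rotation": [0,0,0.004]}]'

```text
time: 21.8
position: [0.5748, -0.1157, 0.022]
tool_rot: [1.238, 1.193, -1.285]
ft_force: [-11.3, 1.2, 3.8]
grip_width: 0.005
```

Request:
play_rows --targets '[{"claw": 1,"linear": [-0.2,-0.8,0],"rotation": [0.006,0,0.014]},{"claw": 1,"linear": [-1,-0.8,0],"rotation": [0,0,0]},{"claw": 1,"linear": [-1,-0.8,0],"rotation": [0,0,0]},{"claw": 1,"linear": [-1,-0.5,0.5],"rotation": [0,0,0]},{"claw": 1,"linear": [0,0,1],"rotation": [0,0,0]},{"claw": 1,"linear": [0,0,1],"rotation": [0,0,0]},{"claw": 1,"linear": [0,0,1],"rotation": [0,0,0]},{"claw": 1,"linear": [0,0,0.8],"rotation": [0,0,0]},{"claw": 1,"linear": [0,0,0],"rotation": [0,0,0]}]'

```text
time: 22.55
position: [0.489, -0.2172, 0.1054]
tool_rot: [1.246, 1.178, -1.275]
ft_force: [-0.6, 0.3, 0.4]
grip_width: 0.004
```

```bash
python3 -c "
from h import *
rep()
crop('top',280,85,160,160,4,'c5')"
```

```text
t 22.55 pos [ 0.489  -0.2172  0.1054] tray mm [-153.5 -181.2] F [-0.6  0.3  0.4] yaw -3.99 tilt [-1.    -0.013  0.011]
```

View pics/c5.png

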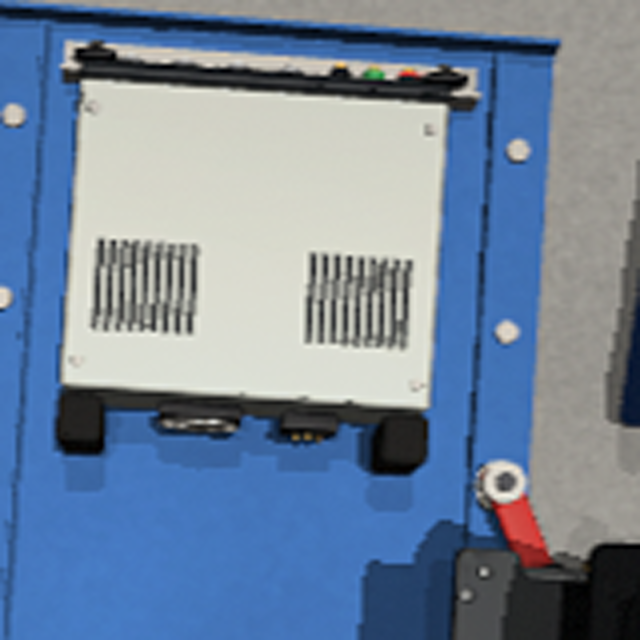

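Both corners feel home, and the supply's rear edge from (62,383) to (428,408) is parallel to the tray. Next is the catch: I'll come in outside the knob.

Request:
play_rows --targets '[{"claw": 1,"linear": [0,0.6,0.7],"rotation": [0,0,0.008]},{"claw": 1,"linear": [0.5,0.6,0.2],"rotation": [0,0,0]},{"claw": 1,"linear": [0.8,0.2,0],"rotation": [0,0,0]},{"claw": 1,"linear": [0.8,0,0],"rotation": [0,0,0]},{"claw": 1,"linear": [0.4,0,0],"rotation": [0,0,0]},{"claw": 1,"linear": [0,0,0],"rotation": [0,0,0]}]'

```text
time: 23.1
position: [0.5272, -0.2337, 0.042]
tool_rot: [1.251, 1.171, -1.255]
ft_force: [-0.5, -0.2, 0.3]
grip_width: 0.002
```

```bash
python3 -c "
from h import *
rep()"
```

```text
t 23.1 pos [ 0.5272 -0.2337  0.042 ] tray mm [-114.2 -194.8] F [-0.5 -0.2  0.3] yaw -3.56 tilt [-1.     0.004  0.007]
```

Request:
play_rows --targets '[{"claw": 1,"linear": [0.1,-0.1,-0.3],"rotation": [0.005,0,0]},{"claw": 1,"linear": [0.05,0,-0.1],"rotation": [0,0,0]},{"claw": 1,"linear": [0,0,-0.1],"rotation": [0,0,0]},{"claw": 1,"linear": [0,0,-0.12],"rotation": [0,0,0]},{"claw": 1,"linear": [0,0,-0.15],"rotation": [0,0,0]},{"claw": 1,"linear": [0,0,-0.15],"rotation": [0,0,0]},{"claw": 1,"linear": [0,0,-0.2],"rotation": [0,0,0]},{"claw": 1,"linear": [0,0,-0.2],"rotation": [0,0,0]},{"claw": 1,"linear": [0,0,-0.2],"rotation": [0,0,0]},{"claw": 1,"linear": [0,0,-0.2],"rotation": [0,0,0]}]'

```text
time: 23.93
position: [0.5252, -0.1911, 0.0412]
tool_rot: [1.252, 1.161, -1.269]
ft_force: [-3.0, -3.8, 0.7]
grip_width: 0.006
```

```bash
python3 -c "
from h import *
rep()"
```

```text
t 23.9333 pos [ 0.5252 -0.1911  0.0412] tray mm [-119.3 -152.5] F [-3.  -3.8  0.7] yaw -4.18 tilt [-1.     0.003  0.015]
```

Request:
play_rows --targets '[{"claw": 1,"linear": [0,0.05,-0.22],"rotation": [0,0,0]},{"claw": 1,"linear": [0,0.05,-0.22],"rotation": [0,0,0]},{"claw": 1,"linear": [0,0.05,-0.22],"rotation": [0,0,0]},{"claw": 1,"linear": [0,0.08,-0.22],"rotation": [0,0,0]},{"claw": 1,"linear": [0,0.1,-0.22],"rotation": [0,0,0]},{"claw": 1,"linear": [0,0.1,-0.22],"rotation": [0,0,0]}]'

```text
time: 24.43
position: [0.5407, -0.155, 0.0413]
tool_rot: [1.252, 1.159, -1.266]
ft_force: [1.6, -6.6, -2.1]
grip_width: 0.009
```

```bash
python3 -c "
from h import *
rep()"
```

```text
t 24.4333 pos [ 0.5407 -0.155   0.0413] tray mm [-106.6 -115.3] F [ 1.6 -6.6 -2.1] yaw -4.12 tilt [-1.     0.005  0.016]
```

Request:
play_rows --targets '[{"claw": 1,"linear": [0,-0.2,0.3],"rotation": [0,0,0]},{"claw": 1,"linear": [0,-0.8,0],"rotation": [0,0,0]},{"claw": 1,"linear": [0,-0.3,-0.6],"rotation": [0,0,0]},{"claw": 1,"linear": [0,0,-0.8],"rotation": [0,0,0]},{"claw": 1,"linear": [0,0,0],"rotation": [0,0,0]},{"claw": 1,"linear": [0,0,0],"rotation": [0,0,0]}]'

```text
time: 24.93
position: [0.5127, -0.116, 0.0412]
tool_rot: [1.259, 1.163, -1.254]
ft_force: [-0.7, 0.2, 0.8]
grip_width: 0.003
```

```bash
python3 -c "
from h import *
rep()"
```

```text
t 24.9333 pos [ 0.5127 -0.116   0.0412] tray mm [-137.6  -78.5] F [-0.7  0.2  0.8] yaw -3.86 tilt [-1.     0.011  0.007]
```

Request:
play_rows --targets '[{"claw": 1,"linear": [0.05,0.4,0.35],"rotation": [0.005,0,-0.005]},{"claw": 1,"linear": [0.05,0.2,0],"rotation": [0,0,0]},{"claw": 1,"linear": [0,0.1,0],"rotation": [0,0,0]},{"claw": 1,"linear": [0,0.1,0],"rotation": [0,0,0]},{"claw": 1,"linear": [0,0.1,0],"rotation": [0,0,0]},{"claw": 1,"linear": [0,0.1,0],"rotation": [0,0,0]},{"claw": 1,"linear": [0,0.1,0],"rotation": [0,0,0]}]'

```text
time: 25.52
position: [0.534, -0.1201, 0.0368]
tool_rot: [1.258, 1.185, -1.271]
ft_force: [-4.9, 2.6, 3.0]
grip_width: 0.006
```

```bash
python3 -c "
from h import *
rep()"
```

```text
t 25.5167 pos [ 0.534  -0.1201  0.0368] tray mm [-116.  -81.] F [-4.9  2.6  3. ] yaw -4.16 tilt [-1.    -0.013 -0.001]
```

Request:
play_rows --targets '[{"claw": 1,"linear": [-0.03,0.11,-0.02],"rotation": [0,0,0.006]},{"claw": 1,"linear": [0,0.11,-0.02],"rotation": [0,0,0.002]},{"claw": 1,"linear": [0,0.11,-0.02],"rotation": [0,0,0.002]},{"claw": 1,"linear": [0,0.11,0],"rotation": [0,0,0.002]},{"claw": 1,"linear": [0,0.11,0],"rotation": [0,0,0.002]}]'

```text
time: 25.93
position: [0.5504, -0.1193, 0.0375]
tool_rot: [1.269, 1.165, -1.251]
ft_force: [-0.4, 0.8, 0.2]
grip_width: 0.007
```

```bash
python3 -c "
from h import *
rep()
crop('top',340,150,110,110,6,'c6')"
```

```text
t 25.9333 pos [ 0.5504 -0.1193  0.0375] tray mm [-99.7 -79. ] F [-0.4  0.8  0.2] yaw -4.13 tilt [-1.     0.014 -0.002]
```

View pics/c6.png

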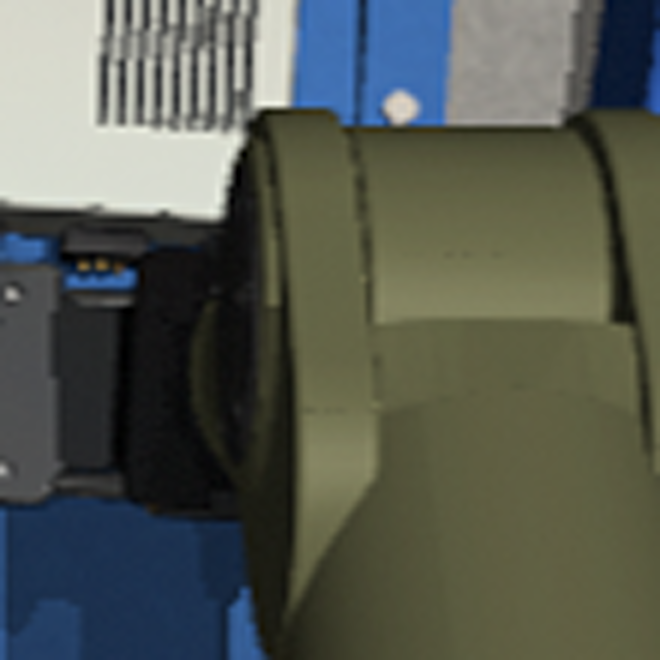

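The arm hides the catch in this view, so I'll go on by feel.

Request:
play_rows --targets '[{"claw": 1,"linear": [0,0.08,0],"rotation": [0,0,-0.003]},{"claw": 1,"linear": [0,0.08,0],"rotation": [0,0,0]},{"claw": 1,"linear": [0,0.08,0],"rotation": [0,0,0]}]'

```text
time: 26.23
position: [0.5577, -0.1198, 0.0379]
tool_rot: [1.268, 1.168, -1.254]
ft_force: [-1.0, 0.8, 0.1]
grip_width: 0.003
```

Request:
play_rows --targets '[{"claw": 1,"linear": [0,0.08,0],"rotation": [0,0,0]},{"claw": 1,"linear": [0,0.08,0],"rotation": [0,0,0.001]}]'

```text
time: 26.4
position: [0.5624, -0.1204, 0.038]
tool_rot: [1.269, 1.166, -1.253]
ft_force: [-1.1, -0.3, -0.7]
grip_width: 0.006
```

```bash
python3 -c "
from h import *
rep()"
```

```text
t 26.4 pos [ 0.5624 -0.1204  0.038 ] tray mm [-87.6 -79.2] F [-1.1 -0.3 -0.7] yaw -4.16 tilt [-1.     0.012 -0.002]
```

Request:
play_rows --targets '[{"claw": 1,"linear": [0,-0.9,-0.1],"rotation": [0,0,0]},{"claw": 1,"linear": [0,-1,-0.3],"rotation": [0,0,0]},{"claw": 1,"linear": [0,-1,-0.5],"rotation": [0,0,0]},{"claw": 1,"linear": [0,-1,-0.5],"rotation": [0,0,0]},{"claw": 1,"linear": [0,0,0],"rotation": [0,0,0]}]'

```text
time: 26.82
position: [0.4673, -0.0791, 0.036]
tool_rot: [1.272, 1.162, -1.252]
ft_force: [-0.8, -0.2, -1.2]
grip_width: 0.007
```

```bash
python3 -c "
from h import *
rep()
crop('top',340,150,110,110,6,'c7')"
```

```text
t 26.8167 pos [ 0.4673 -0.0791  0.036 ] tray mm [-185.6  -45.2] F [-0.8 -0.2 -1.2] yaw -4.3 tilt [-1.     0.016 -0.001]
```

View pics/c7.png

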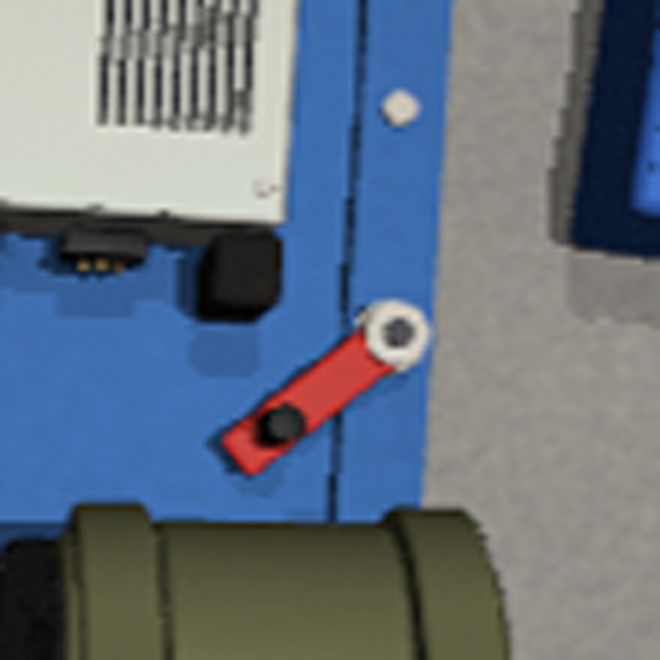

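The catch was left at about 0.9 rad: knob at (282,423), pivot at (398,332) in the crop. The finger passed to the left of the knob. I'll redo the push further to the right.

Request:
play_rows --targets '[{"claw": 1,"linear": [0,0.2,0.8],"rotation": [0,0,-0.01]},{"claw": 1,"linear": [0,0.6,0.9],"rotation": [0,0,0]},{"claw": 1,"linear": [0,0.6,0.2],"rotation": [0,0,0]},{"claw": 1,"linear": [0,0.3,0],"rotation": [0,0,0]},{"claw": 1,"linear": [0,0,0],"rotation": [0,0,0]}]'

```text
time: 27.28
position: [0.5142, -0.1362, 0.0389]
tool_rot: [1.266, 1.162, -1.259]
ft_force: [0.3, 0.0, -0.1]
grip_width: 0.006
```

```bash
python3 -c "
from h import *
rep()
p=[tray(q)*1e3 for q in world('top',np.array([(282,423),(398,332)])/6+[340,150],[.062,.032])]; d=p[0]-p[1]
print(p, np.arctan2(d[1],-d[0]))"
```

```text
t 27.2833 pos [ 0.5142 -0.1362  0.0389] tray mm [-134.5  -98.5] F [ 0.3  0.  -0.1] yaw -4.32 tilt [-1.     0.01   0.004]
[array([-101.59786944,  -95.08228048]), array([ -64.34554916, -138.28657143])] 0.8592410508954862
```

Request:
play_rows --targets '[{"claw": 1,"linear": [0,0.35,0],"rotation": [0,0,-0.005]},{"claw": 1,"linear": [0,0.1,0],"rotation": [0,0,0]},{"claw": 1,"linear": [0,0.1,0],"rotation": [0,0,0]},{"claw": 1,"linear": [0,0.12,-0.03],"rotation": [0,0,0.001]},{"claw": 1,"linear": [0,0.12,-0.03],"rotation": [0,0,0.001]},{"claw": 1,"linear": [0,0.12,-0.03],"rotation": [0,0,0.001]},{"claw": 1,"linear": [0,0.12,-0.03],"rotation": [0,0,0.001]},{"claw": 1,"linear": [0,0.12,-0.03],"rotation": [0,0,0.001]}]'

```text
time: 27.95
position: [0.5386, -0.1303, 0.0374]
tool_rot: [1.26, 1.175, -1.265]
ft_force: [-4.2, 2.5, 2.7]
grip_width: 0.004
```

```bash
python3 -c "
from h import *
rep()"
```

```text
t 27.95 pos [ 0.5386 -0.1303  0.0374] tray mm [-110.6  -90.9] F [-4.2  2.5  2.7] yaw -4.14 tilt [-1.    -0.002  0.001]
```

Request:
play_rows --targets '[{"claw": 1,"linear": [-0.02,0.11,0.02],"rotation": [0,0,0.001]},{"claw": 1,"linear": [0,0.11,0.02],"rotation": [0,0,0.002]},{"claw": 1,"linear": [0,0.11,0],"rotation": [0,0,0.002]},{"claw": 1,"linear": [0,0.11,0],"rotation": [0,0,0.002]},{"claw": 1,"linear": [0,0.11,0],"rotation": [0,0,0.002]}]'

```text
time: 28.37
position: [0.5498, -0.1266, 0.0361]
tool_rot: [1.265, 1.176, -1.254]
ft_force: [-4.3, 2.9, 1.4]
grip_width: 0.006
```

```bash
python3 -c "
from h import *
rep()"
```

```text
t 28.3667 pos [ 0.5498 -0.1266  0.0361] tray mm [-99.8 -86.3] F [-4.3  2.9  1.4] yaw -3.93 tilt [-1.     0.004 -0.004]
```

Request:
play_rows --targets '[{"claw": 1,"linear": [-0.03,0.1,0],"rotation": [0.003,0,0.001]},{"claw": 1,"linear": [0,0.1,0],"rotation": [0,0,0.001]},{"claw": 1,"linear": [0,0.1,0],"rotation": [0,0,0.001]},{"claw": 1,"linear": [0,0.1,0],"rotation": [0,0,0.001]}]'

```text
time: 28.7
position: [0.56, -0.1248, 0.036]
tool_rot: [1.272, 1.172, -1.252]
ft_force: [-4.0, 3.7, 1.7]
grip_width: 0.008
```

```bash
python3 -c "
from h import *
rep()"
```

```text
t 28.7 pos [ 0.56   -0.1248  0.036 ] tray mm [-89.7 -83.8] F [-4.   3.7  1.7] yaw -4.13 tilt [-1.     0.009 -0.007]
```

Request:
play_rows --targets '[{"claw": 1,"linear": [-0.02,0.09,0.02],"rotation": [0,0,0]},{"claw": 1,"linear": [0,0.09,0.02],"rotation": [0,0,0]}]'

```text
time: 28.87
position: [0.5603, -0.1248, 0.0356]
tool_rot: [1.267, 1.181, -1.259]
ft_force: [-11.9, 4.0, 8.7]
grip_width: 0.004
```

Request:
play_rows --targets '[{"claw": 1,"linear": [0,0.09,0],"rotation": [0,0,0.001]},{"claw": 1,"linear": [0,0.1,0],"rotation": [0,0,0.001]}]'

```text
time: 29.03
position: [0.5602, -0.1248, 0.0355]
tool_rot: [1.263, 1.187, -1.266]
ft_force: [-11.9, 4.2, 9.2]
grip_width: 0.005
```

```bash
python3 -c "
from h import *
rep()"
```

```text
t 29.0333 pos [ 0.5602 -0.1248  0.0355] tray mm [-89.5 -83.7] F [-11.9   4.2   9.2] yaw -4.11 tilt [-1.    -0.01  -0.007]
```

The catch has stalled firmly on the bumper at θ ≈ 1.4. I'll back off and check.

Request:
play_rows --targets '[{"claw": 1,"linear": [0,-0.4,0],"rotation": [0,0,0]},{"claw": 1,"linear": [0,-1,0],"rotation": [0,0,0]},{"claw": 1,"linear": [-0.5,-1,-0.3],"rotation": [0,0,0]},{"claw": 1,"linear": [-0.8,-1,-0.5],"rotation": [0,0,0]},{"claw": 1,"linear": [-0.8,-0.6,-0.8],"rotation": [0,0,0]},{"claw": 1,"linear": [0,0,-0.5],"rotation": [0,0,0]},{"claw": 1,"linear": [0,0,0],"rotation": [0,0,0]}]'

```text
time: 29.62
position: [0.4727, -0.0747, 0.0943]
tool_rot: [1.272, 1.155, -1.258]
ft_force: [-0.3, 0.1, -0.4]
grip_width: 0.004
```

```bash
python3 -c "
from h import *
rep()
crop('top',285,85,160,150,5,'c8')"
```

```text
t 29.6167 pos [ 0.4727 -0.0747  0.0943] tray mm [-180.6  -40.5] F [-0.3  0.1 -0.4] yaw -4.59 tilt [-1.     0.017  0.004]
```

View pics/c8.png

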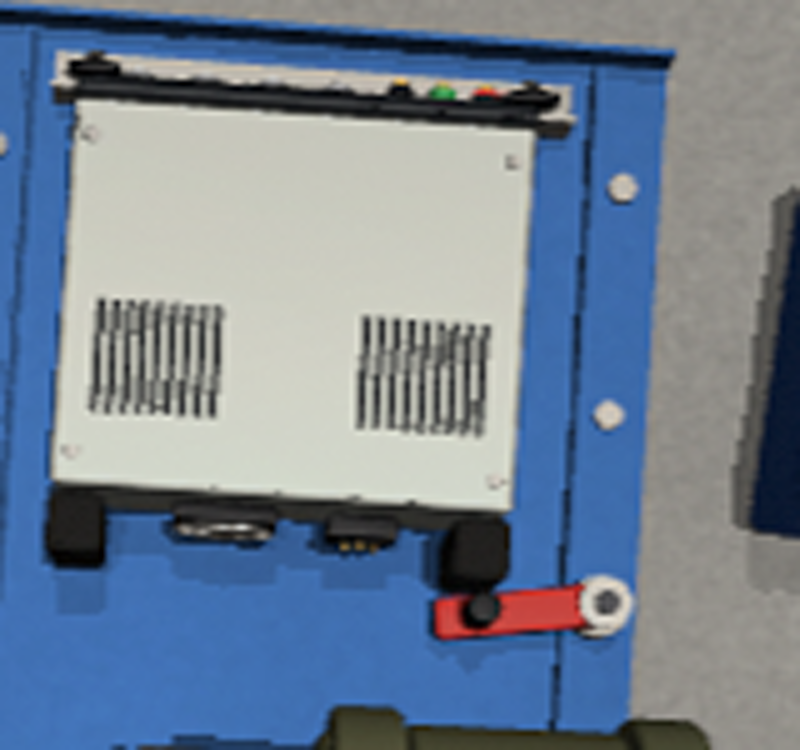

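```bash
python3 - <<'E'
import cv2,numpy as np
a=cv2.resize(cv2.imread("pics/c5.png"),(160,160),interpolation=cv2.INTER_AREA); b=cv2.resize(cv2.imread("pics/c8.png"),(160,150),interpolation=cv2.INTER_AREA)
A=a[:150,5:160].astype(np.float32).mean(2); B=b[:150,:155].astype(np.float32).mean(2)
for n,(x0,x1,y0,y1) in dict(Lbump=(5,30,85,115),Rbump=(85,105,90,115),Lvent=(12,50,55,90),Rvent=(68,102,58,90),tray=(110,150,5,75)).items():
    print(n,cv2.phaseCorrelate(A[y0:y1,x0:x1].copy(),B[y0:y1,x0:x1].copy(),cv2.createHanningWindow((x1-x0,y1-y0),cv2.CV_32F)))
# edge slope of case top, sub-pixel: bright->dark rear edge per column
for nm,I in (("c5",A),("c8",B)):
    for part,(r0,r1,s) in dict(rear=(88,110,-1),front=(2,35,1)).items():
        xs=np.arange(16,90); g=s*np.diff(cv2.GaussianBlur(I,(0,0),1)[r0:r1],axis=0)[:,xs]; ys=[]
        for c in g.T:
            k=c.argmax(); w=slice(max(k-2,0),k+3); ys.append((np.arange(len(c))[w]*c[w]).sum()/c[w].sum()+r0)
        p=np.polyfit(xs,ys,1); r=np.abs(np.polyval(p,xs)-ys)<1; p=np.polyfit(xs[r],np.array(ys)[r],1); print(nm,part,np.degrees(np.arctan(p[0])).round(2),p[1].round(2),r.sum())
E
```

```text
Lbump ((0.5331992324855896, 0.1115409101439564), 0.9837227853139242)
Rbump ((0.05395902710407796, 0.3997324475889812), 0.9552617001533509)
Lvent ((-0.011368813329102778, -0.07578622437945981), 0.9667060630189048)
Rvent ((-0.0713358282404215, 0.050140166525871166), 0.9968069591042068)
tray ((-0.029895739019341505, 0.006051750710597048), 0.980763189908531)
c5 rear 3.78 94.48 74
c5 front 3.99 17.72 74
c8 rear 3.78 94.47 74
c8 front 3.98 17.72 74
```

```bash
python3 -c "
from bench import *
print(close_job())"
```

```text
the job is handed in; nothing more can be done
None
```

The power supply is home against both rubber stops with the red catch closed on its right bumper. I handed the job in at about 30 s with the arm clear of everything. No verdict was reported.

- **Pushing:** I moved the supply forward with alternating pushes of up to about 25 mm on the two rear bumpers. By my estimate it never turned more than about 6° out of line. The finger never went near the fan or the mains inlet.
- **Pressing home:** I pressed right, left and right again at about 11, 14 and 11 N. The two corners stalled within about 1 mm of each other.
- **Catch:** On my first swing the finger slid past the knob and left the catch at about 0.9 rad, short of the bumper. It stopped about 13 mm short of the bumper. The second swing stalled on the bumper at about 1.4 rad, with about 12 N at the knob. That is more than the 6 N you called ample, so this press was harder than it needed to be.
- **Last checks:** After I let go, the picture shows the catch arm against the bumper's back. The supply's edges measured 3.8–4.0° in the picture, and the tray's own edges measured about the same. Those edges were the same as before I closed the catch. Matching the pictures before and after gave shifts of up to 0.5 px at the bumpers. I put that down to changed shading there, because the supply's edges and vents did not shift. I did not check the other bench items in a final picture, but nothing came near them.

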